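Load swab vials into the carrier and bolt its spring gate

ROBOT

A 6-joint arm with a two-finger parallel gripper is mounted at the origin on the work surface. World frame = base frame: x ahead of the robot, y to its left, z up, the work surface at z = 0. Lengths are in m, angles in rad, forces in N, time in s.
With the tool pointing down it reaches from about 0.225 to 0.875 m from the base axis. Payload 3.4 kg.
Tool frame: the origin (TCP) lies between the finger pads; the fingertips stand 14 mm ahead of it and the grasp point (between the pads) lies 5 mm behind it; z points along the fingers, y is the line along which they close (so a half turn about z gives the same grasp; the last joint's range is limited). The gripper opens to 85 mm and grips with 20 to 120 N. Pads are 22 mm wide; open, the fingers measure 114 mm over their backs; the gripper's body (76 mm by 85 mm) begins 54 mm behind the grasp point. The pads swing forward as they close: fully open they stand 13 mm farther back than shut.
Start: joints at [-1.377, 0.276, 1.505, -0, 1.361, -0.121], TCP at [0.178, -0.547, 0.245] pointing down, gripper open.
Joint ranges: [-2.89, 2.89], [-0.75, 2.08], [0.22, 2.7], [-1.18, 4.32], [0.11, 2.71], [-2.7, 2.7]. Speed limits (rad/s): [2.57, 2.57, 3.14, 3.14, 3.14, 3.14].

INTERFACE

Orientations are given as a rotation vector (axis times angle).
In Python, from cell import r, hand, ik, vision, order, telemetry gives the robot as it stands. Calls block until the motion is done:
- r.goto(position, orientation): joint-space move of the TCP to a pose.
- r.move_linear(position, speed=0.15, orientation=None, f_stop=None): straight line of the TCP; orientation=None keeps the orientation; speed is the mean speed in m/s. With f_stop (N) it stops when the force on the tool has changed by that much, and returns True; else False.
- r.set_joints(angles): joint-space move.
- hand.open_jaws() and hand.close(effort=None): open the fingers fully, or close them until they stop; effort is the grip in N (None keeps the last).
- r.hold(seconds).
- ik(position, orientation): joint angles nearest the present ones, or None.
- vision.camera(name): name is "side" or "top" or "wrist"; returns a dict with "pixels" (480x640x3 uint8, red, green, blue), "camera_matrix" (3x3 intrinsics, pixels), "pose" (4x4, takes a point from camera to world coordinates). Camera axes: x right, y up, looking along -z (the intrinsics and any distortion apply to the point x, -y, -z); pixel columns grow to the right and rows downward; lengths in m; the calibration is good to about 2 mm. A picture is of the moment at which its call begins. There is no depth.
A pose or a line that the arm cannot do raises r.MotionError and nothing moves.
- order.hand_in(): hands the job in; it is judged then, once.
Readings, each from a call of its own:
- telemetry.get_time(): time.
- telemetry.get_joints(): joint angles.
- telemetry.get_qvel(): joint speeds.
- telemetry.get_effort(): joint torques, N m.
- telemetry.get_ee_pos(): TCP position.
- telemetry.get_ee_rot(): TCP orientation.
- telemetry.get_force(): force on the tool from outside, world axes, zero at the start.
- telemetry.get_torque(): the same for the moment, N m.
- telemetry.get_grip_width(): opening from 0.0 (shut) to 1.0 (fully open).
- telemetry.get_grasp_force(): force on a finger pad.
Only numpy, scipy, OpenCV 4.12 (cv2) and the standard library are available. Lean on these libraries where they do the work, as an engineer would, in place of code of your own. Each camera call takes 0.05 s, during which the arm holds its last target. There are 200 camera calls.

TASK

Get the vials on the bench ready for transport: stand every vial upright inside the carrier tray, and push the swab of the same colour down into each until its cap sits on the rim; swabs without a vial stay in their stand. The vials and swabs are fragile: grip them with less than 45 N and press with less than 30 N. When all are loaded, swing the spring gate shut, hold it against its spring while you push its bolt fully down so that it stays shut by itself, and leave the other things on the bench alone.

Things in the scene. Friction and masses are not known exactly. Their poses are not given: they have to be found in the camera images.
- carrier: fixed aluminium tray, inside 110 mm (its x) by 270 mm (its y), walls 40 mm high and 4 mm thick on three sides; origin at the underside of the middle of the tray, z up; the inner floor is 4 mm above the origin. Three dark round marks on the floor, at y = -60, 15 and 90 mm on its x = 0 line, are good places for vials (any free place works). The -y end is open and is closed by the gate. A red keeper block, 38 mm tall, stands at the gate's closing end, just outside it.
- gate (a joint): yellow gate across the carrier's -y end, 30 mm high, its top 56 mm above the bench at the bolt; it turns about the upright hinge at the carrier's +x, -y corner. 0 rad = shut (stop at -0.03), positive = open, counter-clockwise seen from above; a torsion spring (0.22 N m/rad) drives it open to about 1 rad, some 2 N at the bolt when nearly shut.
- gate_hinge (a point): point on the gate's upright hinge axis, 50 mm above the bench; it is at x = 57.5, y = -139 mm of the carrier. Its x axis points along the gate from the bolt towards the hinge.
- bolt (a joint): drop bolt on the free end of the gate, 0 = up (as it starts), 0.022 m = fully down; it stays where it is left (about 2 N to move). Down while the gate is shut (gate below 0.02 rad), its rod drops in behind the red keeper and holds the gate shut; if the gate is further open the rod lands on the keeper.
- bolt_knob (a point): centre of the top of the bolt's upright black knob, 20 mm in diameter and 40 mm tall, 115 mm from the hinge axis; 122 mm above the bench with the bolt up, 100 mm with it down. The knob is rigid with the gate in turning: swing and push the gate by it.
- stand: fixed white swab stand, 140 x 140 mm, 107 mm tall; origin at the centre of its underside. Four 14 mm holes in its top at x, y = +-35 mm hold four upright swabs, whose order varies.
- vial_blue: loose clear glass vial with a blue round foot (60 mm in diameter, 14 mm tall); glass tube 34 mm in diameter up to the rim, 100 mm above the origin, which is the centre of the underside; z up; 0.3 kg, the weight low down. Grip it by the glass. May be absent (reads None from the start).
- vial_yellow: loose clear glass vial with a yellow round foot (60 mm in diameter, 14 mm tall); glass tube 34 mm in diameter up to the rim, 100 mm above the origin, which is the centre of the underside; z up; 0.3 kg, the weight low down. Grip it by the glass. May be absent (reads None from the start).
- vial_red: loose clear glass vial with a red round foot (60 mm in diameter, 14 mm tall); glass tube 34 mm in diameter up to the rim, 100 mm above the origin, which is the centre of the underside; z up; 0.3 kg, the weight low down. Grip it by the glass. May be absent (reads None from the start).
- vial_green: loose clear glass vial with a green round foot (60 mm in diameter, 14 mm tall); glass tube 34 mm in diameter up to the rim, 100 mm above the origin, which is the centre of the underside; z up; 0.3 kg, the weight low down. Grip it by the glass. May be absent (reads None from the start).
- vial_blue_rim (a point): centre of the mouth of the blue vial: a white collar with a 16 mm opening. Inside, 50 mm below the rim, a black seal slides down when the swab's tip pushes it (about 3 N); 22 mm of travel lets the cap reach the rim. A swab merely dropped in stops about 22 mm too high.
- vial_yellow_rim (a point): centre of the mouth of the yellow vial: a white collar with a 16 mm opening. Inside, 50 mm below the rim, a black seal slides down when the swab's tip pushes it (about 3 N); 22 mm of travel lets the cap reach the rim. A swab merely dropped in stops about 22 mm too high.
- vial_red_rim (a point): centre of the mouth of the red vial: a white collar with a 16 mm opening. Inside, 50 mm below the rim, a black seal slides down when the swab's tip pushes it (about 3 N); 22 mm of travel lets the cap reach the rim. A swab merely dropped in stops about 22 mm too high.
- vial_green_rim (a point): centre of the mouth of the green vial: a white collar with a 16 mm opening. Inside, 50 mm below the rim, a black seal slides down when the swab's tip pushes it (about 3 N); 22 mm of travel lets the cap reach the rim. A swab merely dropped in stops about 22 mm too high.
- swab_blue: loose swab with a blue cap 20 mm in diameter and 45 mm tall; origin at the centre of the cap's underside (the shoulder that rests on the stand's top and later on the vial's rim), z up along the cap; below it a white shaft, 6 mm, with a round-ended 9 mm bud, 72 mm long in all; 25 g. Starts upright in the stand.
- swab_yellow: loose swab with a yellow cap 20 mm in diameter and 45 mm tall; origin at the centre of the cap's underside (the shoulder that rests on the stand's top and later on the vial's rim), z up along the cap; below it a white shaft, 6 mm, with a round-ended 9 mm bud, 72 mm long in all; 25 g. Starts upright in the stand.
- swab_red: loose swab with a red cap 20 mm in diameter and 45 mm tall; origin at the centre of the cap's underside (the shoulder that rests on the stand's top and later on the vial's rim), z up along the cap; below it a white shaft, 6 mm, with a round-ended 9 mm bud, 72 mm long in all; 25 g. Starts upright in the stand.
- swab_green: loose swab with a green cap 20 mm in diameter and 45 mm tall; origin at the centre of the cap's underside (the shoulder that rests on the stand's top and later on the vial's rim), z up along the cap; below it a white shaft, 6 mm, with a round-ended 9 mm bud, 72 mm long in all; 25 g. Starts upright in the stand.
- reagent_bottle: bystander: closed amber reagent bottle, 60 mm wide, 130 mm tall; leave it alone
- beaker: bystander: empty glass beaker, 70 mm wide, 90 mm tall; leave it alone
- slide_box: bystander: flat blue slide box, 80 x 100 x 30 mm; leave it alone
- white_tub: bystander: white tub, 50 mm wide, 35 mm tall; leave it alone
- dish: bystander: glass dish, 90 mm wide, 15 mm tall; leave it alone
There are look-alikes about, which are no part of the job. What is shaped like the vial_yellow but pink or purple is not meant.

How it is judged:
On the way, in this order (a step that is already met when the one before it is completed fails the run):
1. every vial stands in the carrier with the swab of its colour pushed home (x of vial_blue in the frame of carrier between -0.032 and 0.032 m and y of vial_blue in the frame of carrier between -0.112 and 0.112 m and z of vial_blue in the frame of carrier between -0.002 and 0.01 m and angle between each of vial_blue, vial_yellow, vial_red, vial_green's own z axis and vertical below 0.12 rad and horizontal distance between swab_blue and vial_blue_rim below 0.008 m and z of swab_blue in the frame of vial_blue_rim between -0.005 and 0.004 m and angle between each of swab_blue, swab_yellow, swab_red, swab_green's own z axis and vertical below 0.15 rad and x of vial_yellow in the frame of carrier between -0.032 and 0.032 m and y of vial_yellow in the frame of carrier between -0.112 and 0.112 m and z of vial_yellow in the frame of carrier between -0.002 and 0.01 m and horizontal distance between swab_yellow and vial_yellow_rim below 0.008 m and z of swab_yellow in the frame of vial_yellow_rim between -0.005 and 0.004 m and x of vial_red in the frame of carrier between -0.032 and 0.032 m and y of vial_red in the frame of carrier between -0.112 and 0.112 m and z of vial_red in the frame of carrier between -0.002 and 0.01 m and horizontal distance between swab_red and vial_red_rim below 0.008 m and z of swab_red in the frame of vial_red_rim between -0.005 and 0.004 m and x of vial_green in the frame of carrier between -0.032 and 0.032 m and y of vial_green in the frame of carrier between -0.112 and 0.112 m and z of vial_green in the frame of carrier between -0.002 and 0.01 m and horizontal distance between swab_green and vial_green_rim below 0.008 m and z of swab_green in the frame of vial_green_rim between -0.005 and 0.004 m), for 0.2 s.
2. the gate is shut and its bolt is down (value of joint gate between -0.1 and 0.06 rad and value of joint bolt above 0.016 m), for 0.2 s.
At the end, for the whole second after the job is handed in: Every vial on the scene stands upright (within 0.12 rad) on the carrier's floor between its walls, with the swab of its colour in it, the cap's underside within 5 mm of the rim; other swabs are still in their stand; the gate is shut (below 0.06 rad) with its bolt more than 16 mm down (all of step 1 and all of step 2 and ((horizontal distance between swab_blue and vial_blue_rim below 0.008 m and z of swab_blue in the frame of vial_blue_rim between -0.005 and 0.004 m and angle between swab_blue's own z axis and vertical below 0.15 rad) or (distance of swab_blue from where it was at the start of the episode below 0.015 m and angle between swab_blue's own z axis and vertical below 0.2 rad)) and ((horizontal distance between swab_yellow and vial_yellow_rim below 0.008 m and z of swab_yellow in the frame of vial_yellow_rim between -0.005 and 0.004 m and angle between swab_yellow's own z axis and vertical below 0.15 rad) or (distance of swab_yellow from where it was at the start of the episode below 0.015 m and angle between swab_yellow's own z axis and vertical below 0.2 rad)) and ((horizontal distance between swab_red and vial_red_rim below 0.008 m and z of swab_red in the frame of vial_red_rim between -0.005 and 0.004 m and angle between swab_red's own z axis and vertical below 0.15 rad) or (distance of swab_red from where it was at the start of the episode below 0.015 m and angle between swab_red's own z axis and vertical below 0.2 rad)) and ((horizontal distance between swab_green and vial_green_rim below 0.008 m and z of swab_green in the frame of vial_green_rim between -0.005 and 0.004 m and angle between swab_green's own z axis and vertical below 0.15 rad) or (distance of swab_green from where it was at the start of the episode below 0.015 m and angle between swab_green's own z axis and vertical below 0.2 rad)) and linear speed of each of vial_blue, vial_yellow, vial_red, vial_green below 0.02 m/s); the robot touches nothing.
It fails at once if a vial or swab is gripped with more than 45 N (90 N on both fingers together) (contact force between the fingers and vial_blue above 90 N or contact force between the fingers and vial_yellow above 90 N or contact force between the fingers and vial_red above 90 N or contact force between the fingers and vial_green above 90 N or contact force between the fingers and swab_blue above 90 N or contact force between the fingers and swab_yellow above 90 N or contact force between the fingers and swab_red above 90 N or contact force between the fingers and swab_green above 90 N).
It fails at once if a swab is pressed into its vial with more than 30 N (contact force between swab_blue and vial_blue above 30 N or contact force between swab_yellow and vial_yellow above 30 N or contact force between swab_red and vial_red above 30 N or contact force between swab_green and vial_green above 30 N).
It fails at once if one of the other things on the bench is moved more than 40 mm (distance of any of reagent_bottle, beaker, slide_box, white_tub, dish from where it was at the start of the episode above 0.04 m).
Of vial_blue, vial_yellow, vial_red, vial_green only 2 to 3 are there at a start; the rules pass over those that are not, and their reading is None.
At some moment in a run one of vial_blue, vial_yellow, vial_red, vial_green may be knocked a few centimetres aside while the robot is not near it.
It also fails if it takes over 210 s, if anything falls off the work surface, if the arm or the gripper's body presses on something with over 40 N, if the wrist force passes 120 N, or if a joint passes its speed limit or range.

## Working session

There is one attempt and no reset: what is moved stays moved. The work goes in short steps, each a Python script; the robot and the scene stay as the last script left them, time stands still between calls to the robot, and variables do not carry over. Pictures are saved under pics/ and viewed, at most 14 in all, crops included, and the job is handed in when it is done.

```bash
ls; mkdir -p pics; python3 - <<'E'
from cell import r,hand,ik,vision,order,telemetry
import cv2,numpy as np
for n in("top","side"):
    c=vision.camera(n); cv2.imwrite(f"pics/{n}0.png",c["pixels"][:,:,::-1]); print(n,c["camera_matrix"].round(1).tolist(),c["pose"].round(3).tolist(),[k for k in c])
print(telemetry.get_time(),telemetry.get_ee_rot())
E
```

```text
pics
top [[541.3, 0.0, 321.7], [0.0, 541.3, 240.1], [0.0, 0.0, 1.0]] [[-0.018, 0.985, -0.17, 0.317], [-1.0, -0.017, 0.008, 0.035], [0.005, 0.17, 0.985, 1.323], [0.0, 0.0, 0.0, 1.0]] ['pixels', 'camera_matrix', 'pose']
side [[574.7, 0.0, 323.2], [0.0, 574.7, 244.5], [0.0, 0.0, 1.0]] [[0.858, 0.258, -0.444, 0.015], [-0.514, 0.426, -0.744, -0.793], [-0.003, 0.867, 0.499, 0.637], [0.0, 0.0, 0.0, 1.0]] ['pixels', 'camera_matrix', 'pose']
0.1 [-3.10104270e+00 -4.92116338e-01  1.05281224e-04]
```

View pics/top0.png

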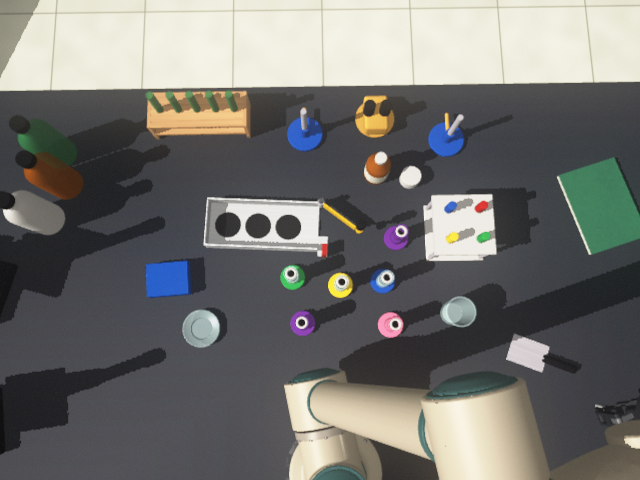

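View pics/side0.png

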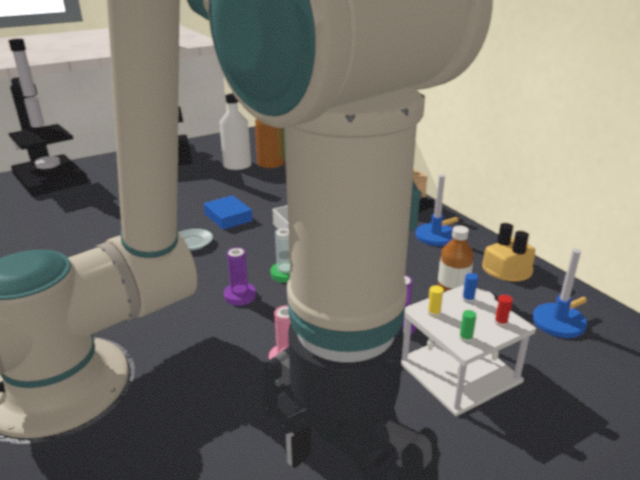

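The top view shows three vials: green at about (292,276), yellow (340,285) and blue (384,281). The look-alikes are two purple at (397,236) and (302,322) and one pink at (391,324). The carrier spans (205–322, 198–250), with the open gate from (321,203) to (360,231) and the red keeper at (323,246). The stand is at (461,227) with caps blue (451,207), red (482,206), yellow (453,237) and green (484,237). An enlarged crop will confirm the vials.

```bash
python3 - <<'E'
import cv2
i=cv2.imread("pics/top0.png")[185:345,200:500]
cv2.imwrite("pics/crop1.png",cv2.resize(i,None,fx=2.66,fy=2.66,interpolation=cv2.INTER_CUBIC))
E
```

```text
(no output)
```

View pics/crop1.png

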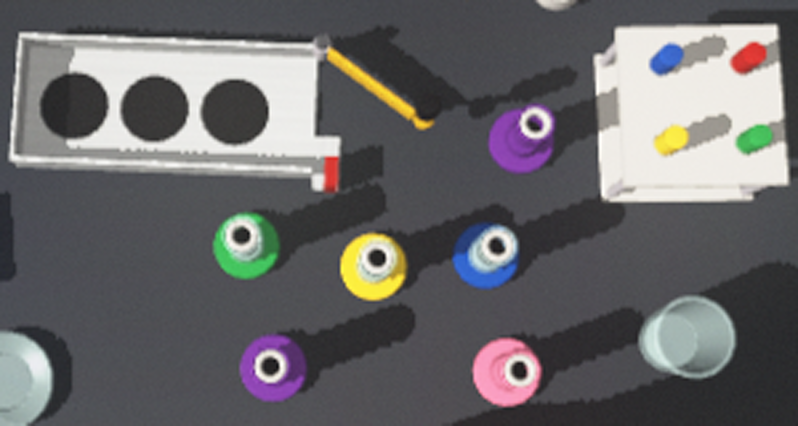

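The crop confirms the three target vials by foot colour, with mouths at crop pixels green (242,235), yellow (377,259) and blue (496,246). The purple and pink ones are decoys. Next I compute positions and check them against the known sizes.

```bash
cat > h.py <<'E'
from cell import r,hand,ik,vision,order,telemetry
import cv2,numpy as np
from scipy.spatial.transform import Rotation as R
def world(cam,u,v,z):
    K,P=cam["camera_matrix"],cam["pose"]
    d=P[:3,:3]@(np.diag([1,-1,-1])@np.linalg.solve(K,[u,v,1])); o=P[:3,3]
    return o+d*(z-o[2])/d[2]
def project(cam,p):
    q=np.diag([1,-1,-1])@cam["pose"][:3,:3].T@(np.asarray(p)-cam["pose"][:3,3]); q=cam["camera_matrix"]@q
    return q[:2]/q[2]
def down(psi): # closing line along angle psi+90deg
    return (R.from_euler('z',psi)*R.from_euler('x',np.pi)).as_rotvec()
def rot_for(pos,line): # orientation whose fingers close along world angle `line`, least wrist turn
    best=None
    for k in(0,1):
        o=down(line-np.pi/2+k*np.pi); q=ik(pos,o)
        if q is not None and (best is None or abs(q[5])<abs(best[0])): best=(q[5],o)
    return best[1]
E
python3 - <<'E'
from h import *
c=vision.camera("top")
X=lambda u,v,z: world(c,(u+.5)/2.66-.5+200,(v+.5)/2.66-.5+185,z)[:2].round(4)
for n,rim,ft in(("g",(242,235),(247,246)),("y",(377,259),(374,267)),("b",(496,246),(487,256))): print(n,X(*rim,.1),X(*ft,.014))
print("marks",[X(*p,.004) for p in((74,105),(155,109),(235,112))])
print("stand",[X(*p,.107) for p in((615,27),(778,24),(788,184),(612,187))])
# cap tops and bases
print("keeper",X(331,160,.038),"knob",X(427,104,.122),"hinge",X(321,42,.05))
i=c["pixels"]; 
m=[X(*p,.13) for p in((667,60),(750,57),(671,139),(755,138))]; print("caps b r y g (mid)",m)
E
```

```text
g [0.4535 0.0964] [0.4529 0.0962]
y [ 0.431  -0.0183] [ 0.4318 -0.0191]
b [ 0.4403 -0.12  ] [ 0.44   -0.1223]
marks [array([0.5888, 0.257 ]), array([0.5838, 0.1814]), array([0.5796, 0.1068])]
stand [array([ 0.629 , -0.2301]), array([ 0.6293, -0.3725]), array([ 0.4884, -0.3709]), array([ 0.4884, -0.2202])]
keeper [0.5271 0.0185] knob [ 0.5603 -0.0631] hinge [0.634  0.0257]
caps b r y g (mid) [array([ 0.5934, -0.2679]), array([ 0.5949, -0.3388]), array([ 0.5251, -0.2673]), array([ 0.5248, -0.3383])]
```

Spacings check out: marks are 75 mm apart, caps 70 mm, knob to hinge 114 mm, and each rim sits above its foot. I'll centre each vial with two grips at 90°, then place it, starting with green.

```bash
cat >> h.py <<'E'
HOME=[-1.377,.276,1.505,0,1.361,-.121]
YD=np.array([.0092,.1502]);YD/=np.linalg.norm(YD); XD=np.array([YD[1],-YD[0]])
CO=np.array([.5841,.18175])-.015*YD      # carrier origin
CX=np.arctan2(XD[1],XD[0])               # world angle of carrier x
def car(x,y): return CO+x*XD+y*YD
HUE=dict(green=(50,80),yellow=(22,34),blue=(105,120))
def foot(cam,col,near,roi=(230,215,445,345)):
    hsv=cv2.cvtColor(cam["pixels"],cv2.COLOR_RGB2HSV); lo,hi=HUE[col]
    m=cv2.inRange(hsv,(lo,110,70),(hi,255,255)); k=np.zeros_like(m); k[roi[1]:roi[3],roi[0]:roi[2]]=255; m&=k
    out=[]
    for c in cv2.findContours(m,cv2.RETR_EXTERNAL,cv2.CHAIN_APPROX_NONE)[0]:
        if cv2.contourArea(c)<120: continue
        (u,v),rad=cv2.minEnclosingCircle(c); p=world(cam,u,v,.014)[:2]
        out.append((np.linalg.norm(p-near),p,rad,u,v))
    return min(out,key=lambda a:a[0]) if out else None
def go(xy,z,line): p=[*xy,z]; r.goto(p,rot_for(p,line))
def centre_grip(xy,z,zup,line,effort):
    """open, descend, grip across line+90deg, reopen, grip along line"""
    hand.open_jaws(); go(xy,zup,line+np.pi/2); r.move_linear([*xy,z],.15); hand.close(effort)
    hand.open_jaws(); go(xy,z,line); hand.close(effort)
    w=telemetry.get_grip_width(); r.move_linear([*xy,zup],.15); return w
def pick_place_vial(col,near,target):
    r.set_joints(HOME); f=foot(vision.camera("top"),col,near); print(col,f)
    if f is None or f[0]>.012 or not 11<f[2]<15: print("check!"); return
    w=centre_grip(f[1],.067,.24,0.,30)
    print("width",w,"force",telemetry.get_grasp_force())
    p=car(*target); go(p,.24,CX)
    r.move_linear([*p,.10],.15); s=r.move_linear([*p,.0705],.04,f_stop=4)
    print("placed",s,telemetry.get_ee_pos()); hand.open_jaws(); r.move_linear([*p,.24],.25)
    print(telemetry.get_time())
E
python3 - <<'E'
from h import *
pick_place_vial("green",np.array([.453,.0963]),(0,.09))
r.set_joints(HOME); c=vision.camera("top"); cv2.imwrite("pics/t2.png",cv2.resize(c["pixels"][185:345,200:500,::-1],None,fx=2.66,fy=2.66,interpolation=cv2.INTER_CUBIC))
for n,p in(("yellow",[.431,-.0187]),("blue",[.44,-.121])): print(foot(c,n,np.array(p)))
E
```

```text
green (np.float64(0.0004111071187233989), array([0.45338651, 0.09644006]), 12.500185012817383, 292.45904541015625, 276.9880676269531)
width 0.40244331232595143 force 30.194752626121044
placed True [0.58799357 0.25638552 0.07118409]
12.75
(np.float64(0.04301770454869141), array([ 0.43055078, -0.06171536]), 12.805624961853027, 357.89447021484375, 285.25628662109375)
(np.float64(0.0008513148846649457), array([ 0.44085088, -0.12097273]), 12.608957290649414, 382.190185546875, 280.58282470703125)
```

View pics/t2.png

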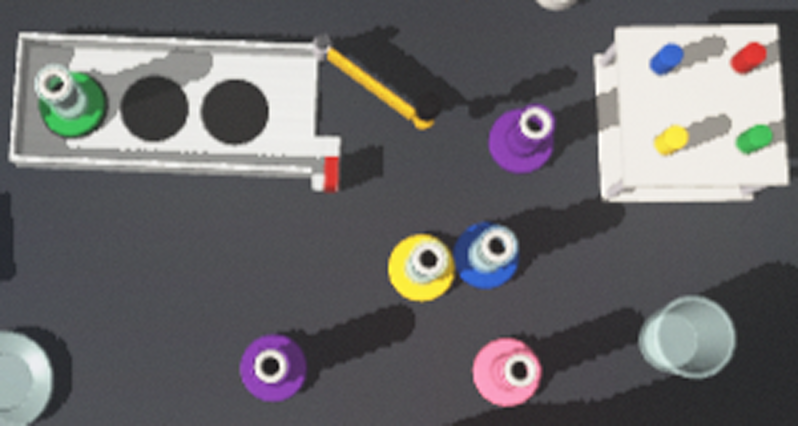

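Green stands upright in its place. Yellow was knocked to about (420,266) in the crop, right beside blue at (487,256). I'll pick it with fingers at ±45° to the line joining them.

```bash
sed -i 's/def pick_place_vial(col,near,target):/def pick_place_vial(col,near,target,line=0.):/; s/centre_grip(f\[1\],.067,.24,0.,30)/centre_grip(f[1],.067,.24,line,30)/' h.py
python3 - <<'E'
from h import *
pick_place_vial("yellow",np.array([.4306,-.0617]),(0,.015),np.radians(55))
pick_place_vial("blue",np.array([.4408,-.121]),(0,-.06))
r.set_joints(HOME); c=vision.camera("top"); cv2.imwrite("pics/t3.png",cv2.resize(c["pixels"][185:345,200:500,::-1],None,fx=2.66,fy=2.66,interpolation=cv2.INTER_CUBIC))
E
```

```text
yellow (np.float64(0.00013018564473269448), array([ 0.43054455, -0.06181779]), 12.78709602355957, 357.93682861328125, 285.25811767578125)
width 0.3923348757030615 force 30.78749030828476
placed True [0.58311886 0.18178663 0.07076252]
28.575
blue (np.float64(0.000217723042390448), array([ 0.44099233, -0.12089795]), 12.660079956054688, 382.1572265625, 280.525146484375)
width 0.39913798348219454 force 30.204585269093513
placed True [0.57877509 0.10687644 0.07114783]
43.3917
```

View pics/t3.png

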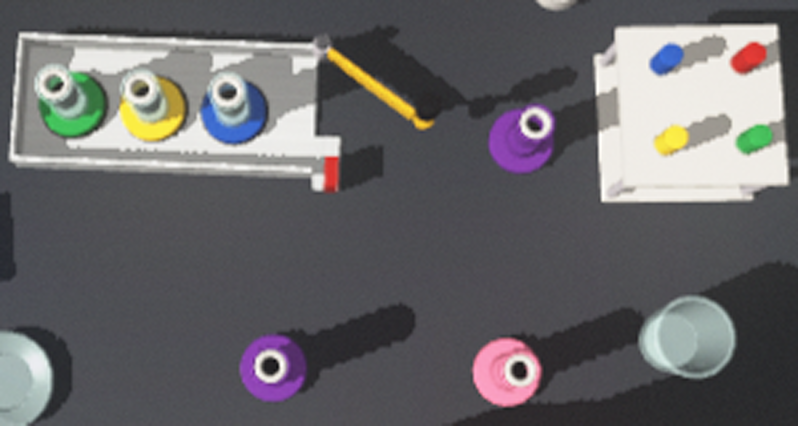

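All three vials stand on their marks. Now the swabs, beginning with green. The stand centre is about (0.5596, -0.3031) with roughly zero yaw.

```bash
cat >> h.py <<'E'
SC=np.array([.5596,-.3031])
def swab(hole,y):
    p=SC+.035*np.array(hole)
    w=centre_grip(p,.130,.27,np.pi/4,30); print("width",w,telemetry.get_grasp_force())
    q=car(0,y); go(q,.27,CX); r.move_linear([*q,.205],.2)
    s=r.move_linear([*q,.160],.05,f_stop=5); print("enter",s,telemetry.get_ee_pos(),telemetry.get_force())
    if s: return False
    s=r.move_linear([*q,.125],.02,f_stop=12); print("home",s,telemetry.get_ee_pos(),telemetry.get_force())
    hand.open_jaws(); r.move_linear([*q,.27],.2); print(telemetry.get_time()); return True
E
python3 - <<'E'
from h import *
print(swab((-1,-1),.09))
r.set_joints(HOME); c=vision.camera("top"); cv2.imwrite("pics/t4.png",cv2.resize(c["pixels"][185:345,200:500,::-1],None,fx=2.66,fy=2.66,interpolation=cv2.INTER_CUBIC))
E
```

```text
width 0.22276632610143135 29.267716705799103
enter False [0.58898649 0.25673131 0.1603662 ] [-0.4664111   0.56375711  0.19497633]
home True [0.58875748 0.25662073 0.12703882] [0.8021443  0.29519108 4.12699678]
60.0917
True
```

View pics/t4.png

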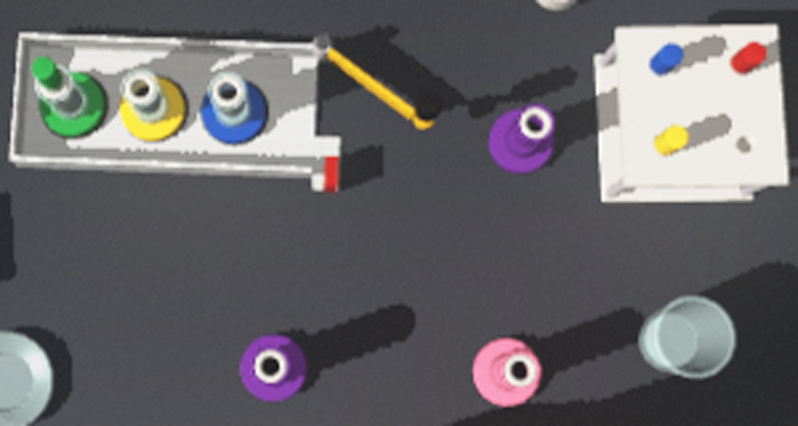

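The green swab is in, and it stopped at z = 0.127 as predicted. Yellow and blue are next.

```bash
python3 - <<'E'
from h import *
swab((-1,1),.015) and swab((1,1),-.06)
r.set_joints(HOME); c=vision.camera("top"); cv2.imwrite("pics/t5.png",cv2.resize(c["pixels"][185:345,200:500,::-1],None,fx=2.66,fy=2.66,interpolation=cv2.INTER_CUBIC))
w=vision.camera("side"); cv2.imwrite("pics/s5.png",w["pixels"][:,:,::-1])
E
```

```text
width 0.2239279499720367 29.267686307430267
enter False [0.58441507 0.18181309 0.16033721] [-0.87797098 -0.2808799  -0.03302875]
home True [0.5841797  0.18174614 0.12704258] [-0.92330131 -0.54967285  3.85889047]
76.875
width 0.2251851704333716 29.26857501268387
enter False [0.57982099 0.10693852 0.16033672] [ 0.10780632 -0.1779363  -0.26845456]
home True [0.57958748 0.10689936 0.12702713] [ 0.06928753 -0.09199689  4.20439143]
90.1917
```

View pics/t5.png

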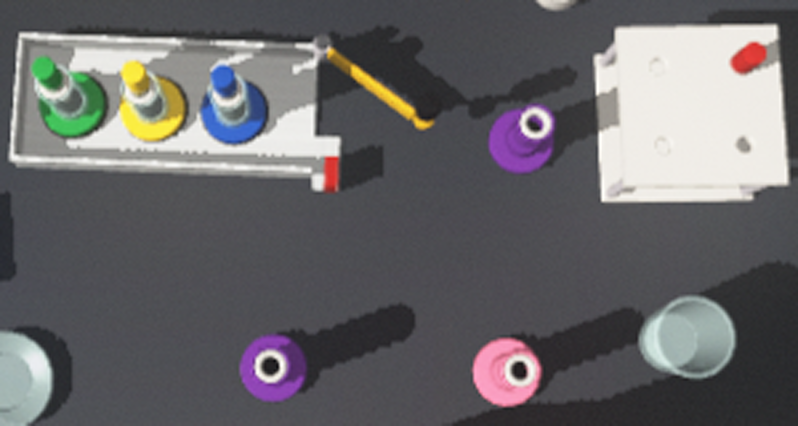

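All three swabs are seated, with each stopping at z = 0.1270, and red is still in its stand. Now I grip the knob tangentially, so it can slip a little radially, and swing the gate shut along its arc.

```bash
cat > gate.py <<'E'
from h import *
H=(np.array([.634,.0257])+car(.0575,-.139))/2
A0=np.arctan2(-XD[1],-XD[0])
def K(t,z): a=A0+t; return np.array([*(H+.115*np.array([np.cos(a),np.sin(a)])),z])
def O(t,k): return down(A0+t+k*np.pi)  # closing line is tangential
E
python3 - <<'E'
from gate import *
kn=np.array([.5603,-.0631])-H; t0=(np.arctan2(kn[1],kn[0])-A0+np.pi)%(2*np.pi)-np.pi; print("theta0",t0,np.linalg.norm(kn),H)
k=min((0,1),key=lambda k: max((9 if (q:=ik(K(t,.1),O(t,k))) is None else abs(q[5])) for t in(t0,0,-.06)))
print(k,[ik(K(t,.1),O(t,k))[5] for t in(t0,-.06)])
hand.open_jaws(); r.goto(K(t0,.24),O(t0,k)); r.move_linear(K(t0,.104),.15); hand.close(25)
print("width",telemetry.get_grip_width(),telemetry.get_force())
for t in np.linspace(t0,.04,9)[1:]:
    r.move_linear(K(t,.104),.08,orientation=O(t,k))
print(telemetry.get_force(),telemetry.get_ee_pos(),K(.04,.104))
s=r.move_linear(K(-.07,.104),.02,orientation=O(-.0,k),f_stop=7)
p=telemetry.get_ee_pos(); print("shut",s,p,telemetry.get_force(),telemetry.get_grip_width(),telemetry.get_time())
a=np.arctan2(p[1]-H[1],p[0]-H[0]); print("theta",(a-A0+np.pi)%(2*np.pi)-np.pi)
c=vision.camera("top"); cv2.imwrite("pics/t6.png",cv2.resize(c["pixels"][185:345,200:500,::-1],None,fx=2.66,fy=2.66,interpolation=cv2.INTER_CUBIC))
E
```

```text
theta0 0.9424123540710481 0.11433352490781888 [0.63303866 0.02511135]
1 [np.float64(0.45294537313467087), np.float64(1.6332446255487003)]
width 0.2235473865254182 [-0.8641729  -0.23511943  1.92413167]
[ 5.31009532 -2.79022825 -2.23085142] [0.51977364 0.02615675 0.10440102] [0.51806445 0.02754632 0.104     ]
shut True [0.52011173 0.0322948  0.10427044] [ 0.50587319 -3.82729882  1.12396284] 0.2252237374295233 100.025
theta -0.0023506524663536865
```

View pics/t6.png

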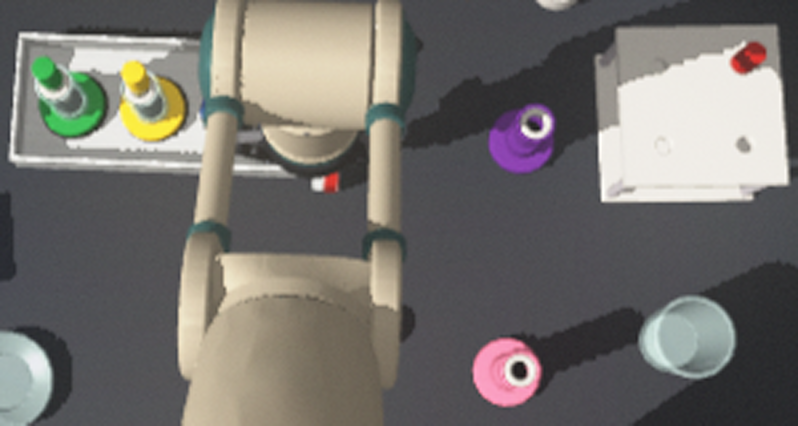

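The knob is gripped and the gate is close to shut, but the arm hides it. I'll press further toward the stop to confirm.

```bash
python3 - <<'E'
from gate import *
p=telemetry.get_ee_pos(); print(p,telemetry.get_force())
s=r.move_linear([*(p[:2]+.008*YD),p[2]],.01,f_stop=12)
q=telemetry.get_ee_pos(); print(s,q-p,telemetry.get_force())
r.hold(.2); print(telemetry.get_ee_pos()-p,telemetry.get_force())
E
```

```text
[0.52012983 0.03230171 0.10420423] [ 0.25372601 -3.85554593  1.59745887]
True [ 1.58517879e-05  1.76740247e-04 -3.41760977e-04] [-0.01456361 -3.35838349  1.70173451]
[ 6.00607997e-06  2.76654515e-04 -4.97975683e-04] [-0.85917523 -3.817576    0.74930624]
```

```bash
python3 - <<'E'
from gate import *
p=telemetry.get_ee_pos()
s=r.move_linear([p[0],p[1]+.0005,.078],.03,f_stop=15)
print(s,telemetry.get_ee_pos()-p,telemetry.get_ee_pos(),telemetry.get_force(),telemetry.get_grip_width())
E
```

```text
True [-6.82805641e-05 -2.69427116e-04 -2.15008078e-02] [0.52006756 0.03230894 0.08220545] [-1.27312845 -2.53592548  7.74503301] 0.2259644281641463
```

The bolt travelled 22 mm to its stop. I release, back off and check.

```bash
python3 - <<'E'
from gate import *
hand.open_jaws(); p=telemetry.get_ee_pos(); r.move_linear([p[0],p[1],.24],.15); r.set_joints(HOME)
c=vision.camera("top"); cv2.imwrite("pics/t7.png",cv2.resize(c["pixels"][185:345,200:500,::-1],None,fx=2.66,fy=2.66,interpolation=cv2.INTER_CUBIC))
print(telemetry.get_time())
for z in(.1,.122):print(z,K(0,z),(project(c,K(0,z))-[200,185])*2.66)
r.set_joints([-2.2,.276,1.505,0,1.361,-.121]); w=vision.camera("side"); cv2.imwrite("pics/s7.png",w["pixels"][:,:,::-1])
E
```

```text
105.7417
0.1 [0.51825379 0.03214211 0.1       ] [315.17511228 158.00763497]
0.122 [0.51825379 0.03214211 0.122     ] [315.15680637 153.78890039]
```

View pics/t7.png

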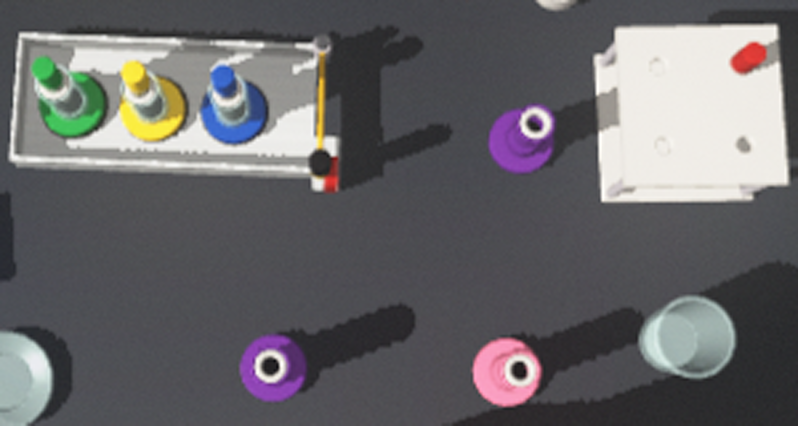

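View pics/s7.png

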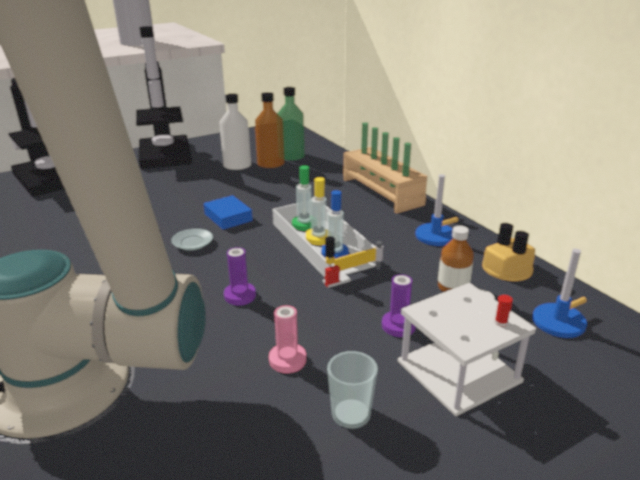

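The gate stays shut by itself: the strip from (325,55) to (320,135) runs parallel to the carrier end, with the knob at (319,161). The three vials stand upright with matching caps on their rims, and the red swab is still in its stand. Handing in.

```bash
python3 -c "
from cell import order
print(order.hand_in())"
```

```text
the job is handed in; nothing more can be done
None
```

I handed the job in: green, yellow and blue vials stand in the carrier with their swabs pushed home, the gate is shut and bolted, and the red swab is still in its stand; hand-in returned no verdict.

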